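Slide a clean filter cassette under the spring clips of a bench dust extractor

ROBOT

A 7-joint arm with a two-finger parallel gripper is mounted at the origin on the work surface. World frame = base frame: x ahead of the robot, y to its left, z up, the work surface at z = 0. Lengths are in m, angles in rad, forces in N, time in s.
With the tool pointing down it reaches from about 0.4 to 0.925 m from the base axis. Payload 4.1 kg.
Tool frame: the origin (TCP) lies midway between the tips of the shut fingers; the grasp point (between the pads) lies 19 mm behind it (env.grip_depth is the distance from the TCP to the grasp point, in m); z points along the fingers, y is the direction in which the jaws open and shut (so a half turn about z gives the same grasp; the last joint's range is limited). The gripper opens to 85 mm and grips with 20 to 120 N. Pads are 22 mm wide; open, the fingers measure 114 mm over their backs; the gripper's body (76 mm by 85 mm) begins 54 mm behind the grasp point. The pads swing forward as they close: fully open they stand 13 mm farther back than shut.
Start: joints at [-1.406, 0.398, 0.045, 1.537, -0.019, 1.207, -0.051], TCP at [0.169, 0.628, 0.231] pointing down, gripper open.
Joint ranges: [-2.82, 2.82], [-0.49, 2.23], [-1.37, 1.46], [0, 2.46], [-1.36, 4.5], [0.23, 2], [-2.94, 2.94]. Speed limits (rad/s): [2.57, 2.57, 3.14, 3.14, 3.14, 3.14, 3.14].

INTERFACE

Orientations are given as a unit quaternion [x, y, z, w].
In Python, from cell import env, imaging, job gives the robot as it stands. The module is installed in compiled form; this text tells all that it offers.
- The arm moves only by the tool step_arm, never from a script. Its arguments are lists of equal length, an entry for each row: "grip": the closure, from -1 (fully open) to 1 (shut), so that 0 is half open; "xyz": the shift along the tool's x, y, z in m, a list of three; "roll": the turn about the tool's z in degrees. In form: {"grip": [grip, ...], "xyz": [[dx, dy, dz], ...], "roll": [roll, ...]}. A call has 1 to 10 rows; each row is the pose to reach, as a shift and turn from the pose commanded when the call began, along the tool's axes at that moment; what a row does not reach only later rows make up. A row lasts 1/12 s, in which the tool goes at most 41.7 mm and 7.16 degrees, less where a joint would pass 70% of its speed; a pose out of reach is approached as far as the arm can. A call with a gripper value outside its range is refused whole. The fingers move at their own pace and stop on an object; the grip force is fixed at half the most. Time passes only in rows, so rows that repeat a pose let the fingers close. It gives the time, the measured TCP pose, the force and the opening at its end, in the units of the state.
- env.state(): the state, without advancing time (a new reading comes with each control period).
- imaging.read_camera(name): name is "side" or "top"; returns a dict with "frame" (400x640x3 uint8, blue, green, red), "depth" (400x640 float32, m along the optical axis (not along the pixel's ray), 0 where there is no reading), "vfov" (degrees; the focal length in pixels is half the picture's height over the tangent of half this angle, whatever the lens; pixels are square), "cx", "cy" (the principal point, pixels), "view" (4x4, takes a point from world to camera coordinates). Camera axes: x right, y down, z forward; pixel columns grow to the right and rows downward; lengths in m; the calibration is good to about 2 mm. A picture is of the moment at which its call begins.
- job.hand_in(): hands the job in, once; it reports no verdict.
The state is a dict: "time": time; "joint_pos": joint angles; "dq": joint speeds; "tau": joint torques, N m; "position": TCP position; "tool_rot": TCP orientation; "wrist_force": force on the tool from outside, world axes, zero at the start; "wrist_torque": the same for the moment, N m; "opening": finger opening in m.
Only numpy, scipy, OpenCV 4.12 (cv2) and the standard library are available. Lean on these libraries where they do the work, as an engineer would, in place of code of your own. Each camera call takes 0.05 s, during which the arm holds its last target. There are 200 camera calls.

TASK

Fit the clean blue filter to the dust-extraction box: lay it on the box's steel top and slide it between the guides, yellow bar first, so that both spring clips ride up over the bar and snap down behind it and the filter sits fully home against the stop, then let go. Feel your way and never force it, the filter plate is brittle; leave the clogged filter and the other things on the bench where they are.

Things in the scene. Friction and masses are not known exactly. Their poses are not given: they have to be found in the camera images.
- unit: White dust-extraction box fixed on the bench, 280 (x) x 230 (y) x 70 mm high. Origin: centre of its underside; +x: the way the filter slides in; z up. Its flat steel top (the seat, 70 mm above the bench) is free from the front edge (x = -140 mm) to the guides.
- seat_stop (a point): Point on the box: foot of the stop's face, middle of the track, at seat height (x = +85, y = 0, z = +70 mm in the box's frame); axes as the box's.
- guide_mouth (a point): Point on the box: seat height, middle of the track, where its two aluminium side guides begin to be straight (x = +10 mm). From here to the stop they stand 114 mm apart inside, 14 mm high above the seat; in front of it they flare outwards by 15 degrees over 40 mm (mouth about 135 mm wide).
- filter: Clean filter cassette, loose, 0.24 to 0.43 kg: black plate 140 (x) x 110 (y) x 5 mm with a BLUE face; along its leading end (+x) a yellow bar, 20 mm wide in x, stands up to 10 mm above the underside. Origin: centre of the underside. Brittle: over 45 N of contact force in all on the box (stop, guides, clips, seat) cracks it.
- filter_front (a point): Point on the clean filter: middle of its leading edge, at the underside (x = +70 mm of the filter). Fully home, it meets point seat_stop.
- filter_tab (a point): Point on the clean filter, in its yellow upright pull tab: on the tab's centre plane, 26 mm above the filter's underside, x = -42 mm; axes as the filter's. The tab is 12 mm thick (x), 44 mm wide (y), its top 37 mm above the underside; grip it across the 12 mm.
- clip_left_nose (a point): Point on the box below the left (+y) clip's nose: 27 mm before the stop, y = +30 mm, 3 mm above the seat. The clip is a 14 mm wide sprung steel leaf, hinged 40 mm behind the stop, reaching 54 mm in front of it; its upturned tip (13 mm above the seat) leads the bar under the nose. Each clip presses with about 2 N; riding under both takes 7 to 16 N of push.
- clip_left (a joint): Angle of the left (+y) sprung clip, rad; grows as it lifts: 0 with no filter, about 0.105 riding on the yellow bar, about 0.03 snapped down on the filter's face behind the bar. It drops when the filter is 7 to 3 mm short of the stop; from there to the stop it takes 3 to 8 N to slide on.
- clip_right (a joint): Angle of the right (-y) sprung clip (its nose at y = -30 mm), rad; the same as the left one.
- used_filter: Clogged filter cassette, loose: same shape as the clean one, its face caked with white plaster instead of blue. Leave it. Origin: centre of its underside.
- jar: White plastic jar with red cap, 60 mm across, 75 mm high. Leave it. Origin: centre of its underside.
- rasp: Plaster rasp lying flat, 270 mm long along its x, wooden handle at -x, about 24 mm thick. Leave it. Origin: on the bench, near its middle.
- cup: Green plastic cup, 76 mm across, 85 mm high. Leave it. Origin: centre of its underside.
- stop: Aluminium stop bar, fixed on the box across the far end of the track, 12 mm high, its face at x = +85 mm of the box. Origin: foot of its face, middle of the track, at seat height. The filter's leading edge must come to rest against it; more than 20 N on it chips the filter.
Things that resemble listed ones, but are neither listed nor needed, are in the scene too. Leave any green, orange or turquoise look-alike of the filter alone.

How it is judged:
By the outcome, as a careful person would: the job done as asked, in the order asked, and still so for the second after the job is handed in, with the robot touching nothing.
It also fails if it takes over 67 s, if anything falls off the work surface, if the arm or the gripper's body presses on something with over 40 N, if the wrist force passes 120 N, or if a joint passes its speed limit or range.

## Working session

There is one attempt and no reset: what is moved stays moved. The work goes in short steps, Python scripts to look and compute and a tool call to move; the robot and the scene stay as the last step left them, time stands still between calls to the robot, and variables do not carry over. Pictures are saved under pics/ and viewed, about 8 in all and at most 12, crops included, and the job is handed in when it is done.

Besides the shell and the picture viewer there is one more tool, called after "Emit:" as name([rows], argument=value, ...), one row to a line, values as JSON. step_arm: Moves the arm, as the interface text tells. Its arguments: {"type":"object","properties":{"grip":{"type":"array"},"xyz":{"type":"array"},"roll":{"type":"array"}},"required":["grip","xyz","roll"]}

```bash
mkdir -p pics; cat > h.py <<'E'
import numpy as np, cv2
from cell import env, imaging, job
def cam(n):
    d=imaging.read_camera(n); f=200/np.tan(np.radians(d['vfov'])/2)
    d['f']=f; return d
def cloud(d):
    z=d['depth']; v,u=np.mgrid[:400,:640]
    p=np.stack([(u-d['cx'])*z/d['f'],(v-d['cy'])*z/d['f'],z,np.ones_like(z)],-1)
    w=p@np.linalg.inv(d['view']).T
    w[z==0]=np.nan
    return w[...,:3]
def st():
    s=env.state()
    for k in('time','position','tool_rot','wrist_force','opening','joint_pos'): print(k,np.round(s[k],4))
    return s
E
python3 - <<'E'
from h import *
st()
for n in('side','top'):
    d=cam(n); cv2.imwrite(f'pics/{n}0.png',d['frame']); print(n,np.round(d['view'],3),d['vfov'])
E
```

```text
time 0.0
position [0.1693 0.6269 0.2303]
tool_rot [ 1.315e-01  9.913e-01 -1.000e-03 -1.000e-04]
wrist_force [ 0.5417 -1.0998  0.2177]
opening 0.0856
joint_pos [-1.406   0.3992  0.045   1.5379 -0.0187  1.2069 -0.0507]
side [[ 0.863 -0.506  0.016 -0.446]
 [-0.368 -0.648 -0.667  0.221]
 [ 0.347  0.569 -0.745  1.307]
 [ 0.     0.     0.     1.   ]] 46.20149357756647
top [[ 0.028 -1.     0.007 -0.025]
 [-0.983 -0.029 -0.184  0.487]
 [ 0.184 -0.002 -0.983  1.685]
 [ 0.     0.     0.     1.   ]] 43.79685980963617
```

View pics/top0.png

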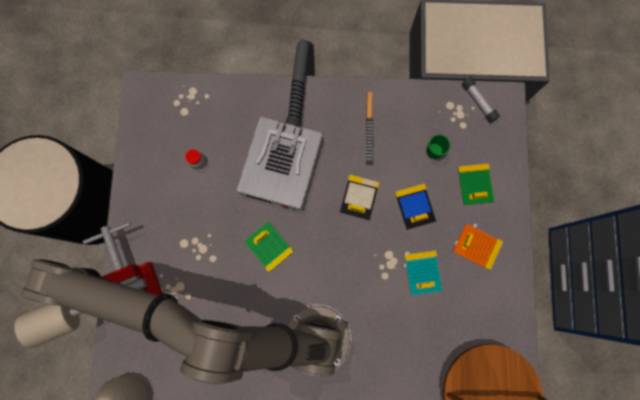

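View pics/side0.png

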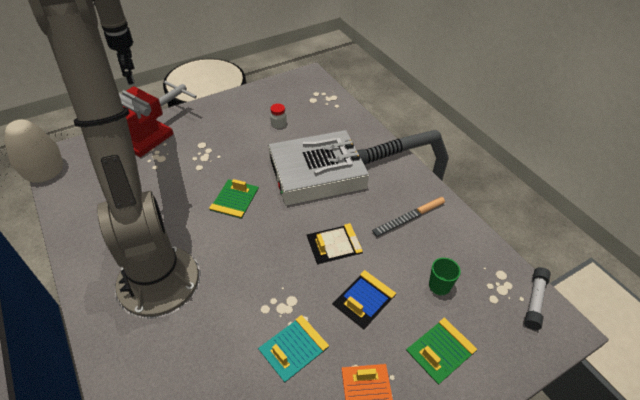

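The top view shows the blue-faced filter at (415,206) and the plaster-caked used one at (360,197). The look-alikes are green (476,184), (269,246), orange (479,246) and turquoise (423,272). The box is at (280,163), with its far end up. Only (415,206), side (365,298), has a blue face on a black plate, so that is the clean filter. Next I measure it and check an enlarged crop.

```bash
python3 - <<'E'
from h import *
from scipy import ndimage
d=cam('top'); w=cloud(d); d2=cam('side'); w2=cloud(d2)
for n,dd,ww in(('top',d,w),('side',d2,w2)):
    hsv=cv2.cvtColor(dd['frame'],cv2.COLOR_BGR2HSV)
    b=(hsv[...,0]>108)&(hsv[...,0]<128)&(hsv[...,1]>150)&(hsv[...,2]>80)&(ww[...,0]>.1)&(ww[...,2]<.1)
    l,k=ndimage.label(b); s=ndimage.sum(b,l,range(1,k+1)); m=l==1+np.argmax(s)
    c=np.nanmean(ww[m],0); print(n,'blue',m.sum(),c.round(4),np.nanmedian(ww[m],0))
    r=cv2.minAreaRect(ww[m][:,:2].astype(np.float32)*1000); print(r)
    near=np.hypot(ww[...,0]-c[0],ww[...,1]-c[1])<.11
    y=near&(hsv[...,0]>18)&(hsv[...,0]<32)&(hsv[...,1]>150)&(hsv[...,2]>90)
    l,k=ndimage.label(y)
    for i in range(1,k+1):
        q=ww[l==i]
        if len(q)>20: print(' yellow',len(q),np.nanmean(q,0).round(4),'zmax',np.nanpercentile(q[:,2],95).round(4),cv2.minAreaRect(q[:,:2].astype(np.float32)*1000))
    # plate footprint: anything above 2mm near
    # box
    t=(ww[...,2]>.062)&(ww[...,2]<.078)&(np.hypot(ww[...,0]-w[163,280,0],ww[...,1]-w[163,280,1])<.22)
    l,k=ndimage.label(t); s=ndimage.sum(t,l,range(1,k+1)); t=ndimage.binary_fill_holes(l==1+np.argmax(s))
    q=ww[t]; q=q[~np.isnan(q[:,0])]; print(' box',len(q),np.median(q[:,2]),cv2.minAreaRect(q[:,:2].astype(np.float32)*1000))
    ped=ww[(abs(ww[...,2])<.02)&near]; print(' bench z',np.median(ped[:,2]))
a=cv2.resize(d['frame'][100:240,230:330],(500,700))[:600]
b=cv2.resize(d['frame'][170:240,380:450],(300,300)); c=cv2.resize(d2['frame'][260:335,325:400],(300,300))
im=np.zeros((600,800,3),np.uint8); im[:,:500]=a; im[:300,500:]=b; im[300:,500:]=c
cv2.imwrite('pics/c1.png',im)
E
```

```text
top blue 576 [ 0.4726 -0.3316  0.0062] [ 0.47265148 -0.33100463  0.00626265]
((472.0029602050781, -333.0195007324219), (78.38475036621094, 99.87903594970703), 18.583389282226562)
 yellow 195 [ 0.5228 -0.3158  0.0096] zmax 0.0177 ((524.181640625, -316.4752197265625), (24.262100219726562, 114.03756713867188), 18.554224014282227)
 yellow 82 [ 0.4225 -0.3432  0.0243] zmax 0.0422 ((424.18280029296875, -347.94415283203125), (15.044075965881348, 63.718685150146484), 17.767913818359375)
 box 4459 0.07126892636158932 ((598.8115234375, 148.42715454101562), (229.98291015625, 280.788818359375), 75.88011932373047)
 bench z 0.002735677559486227
side blue 801 [ 0.4761 -0.3347  0.0059] [ 0.47571106 -0.3350157   0.00585843]
((473.27313232421875, -333.83544921875), (80.89939880371094, 97.89103698730469), 17.308372497558594)
 yellow 268 [ 0.5227 -0.3206  0.0105] zmax 0.0146 ((521.9075317382812, -317.4438781738281), (24.6036376953125, 114.3586654663086), 17.89034652709961)
 yellow 204 [ 0.4232 -0.3519  0.0227] zmax 0.0392 ((424.99267578125, -348.1875305175781), (18.565000534057617, 64.0856704711914), 17.07423973083496)
 box 3531 0.07063499529944095 ((599.5343017578125, 145.0194854736328), (240.4460906982422, 281.4422912597656), 76.61102294921875)
 bench z 0.002692767360335413
```

View pics/c1.png

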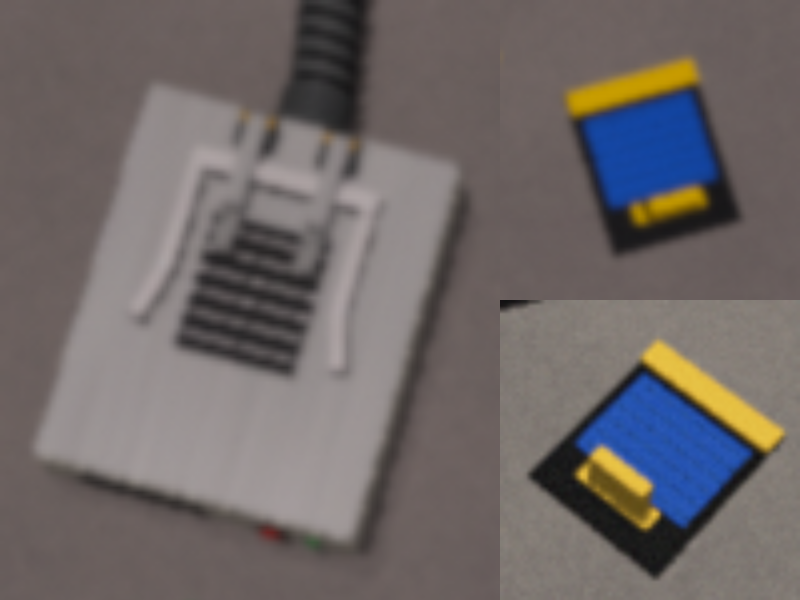

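The crop confirms the clean filter: blue face, black plate, yellow bar on the far (+x) end and tab at the near end. The box's mouth faces the robot, with the stop and clips at the hose end. Estimates:
- **Filter:** centre (0.466, -0.335), yaw 17.7°, tab (0.4255, -0.348).
- **Box:** centre (0.599, 0.148), yaw -14°, measured 230 x 281 mm against the given 230 x 280.

```bash
cat >> h.py <<'E'
from scipy.spatial.transform import Rotation as R
def go(*pts):
    "pts: (x,y,z,yaw of tool y in deg) -> tool shifts"
    s=env.state(); r=R.from_quat(s['tool_rot']); p=np.array(s['position']); ty=r.as_matrix()[:,1]
    y0=np.degrees(np.arctan2(ty[1],ty[0])); print('yaw',y0.round(2))
    for q in pts: print(r.inv().apply(np.array(q[:3])-p).round(4), 'roll',round((y0-q[3]+180)%360-180,2))
E
python3 -c "
from h import *
go((.45,.45,.23,60),(.58,.2,.23,40),(.56,-.1,.23,30),(.4255,-.348,.12,17.7))"
```

```text
yaw 74.89
[-0.3171 -0.0979  0.0008] roll 14.89
[-0.5078 -0.3053  0.0011] roll 34.89
[-0.5667 -0.6002  0.0015] roll 44.89
[-0.5014 -0.8745  0.1118] roll 57.19
```

Emit:
step_arm([
  [-0.317, -0.098, 0],
  [-0.317, -0.098, 0],
  [-0.317, -0.098, 0],
  [-0.317, -0.098, 0],
  [-0.317, -0.098, 0],
  [-0.317, -0.098, 0],
  [-0.317, -0.098, 0],
  [-0.508, -0.305, 0],
  [-0.508, -0.305, 0],
  [-0.508, -0.305, 0],
], grip=[-1, -1, -1, -1, -1, -1, -1, -1, -1, -1], roll=[15, 15, 15, 15, 15, 15, 15, 35, 35, 35])

```text
time: 1.03
position: [0.4818, 0.363, 0.2311]
tool_rot: [0.426, 0.905, -0.0, -0.0]
wrist_force: [0.6, -0.9, 0.2]
opening: 0.0854
```

```bash
python3 -c "
from h import *
st()
go((.58,.2,.23,40),(.56,-.1,.23,30),(.4255,-.348,.12,17.7))"
```

```text
time 1.0333
position [0.4818 0.363  0.2311]
tool_rot [ 4.261e-01  9.047e-01 -1.000e-04 -0.000e+00]
wrist_force [ 0.5574 -0.866   0.22  ]
opening 0.0854
joint_pos [-0.9606  0.3271  0.3115  1.6603 -0.1071  1.1712  0.0675]
yaw 39.55
[-0.1882 -0.028   0.0011] roll -0.45
[-0.4068 -0.2345  0.0011] roll 9.55
[-0.5123 -0.4961  0.1112] roll 21.85
```

Emit:
step_arm([
  [-0.188, -0.028, 0],
  [-0.188, -0.028, 0],
  [-0.188, -0.028, 0],
  [-0.188, -0.028, 0],
  [-0.407, -0.234, 0],
  [-0.407, -0.234, 0],
  [-0.407, -0.234, 0],
  [-0.407, -0.234, 0],
  [-0.407, -0.234, 0],
  [-0.407, -0.234, 0],
], grip=[-1, -1, -1, -1, -1, -1, -1, -1, -1, -1], roll=[0, 0, 0, 0, 10, 10, 10, 10, 10, 10])

```text
time: 1.87
position: [0.563, -0.0292, 0.2313]
tool_rot: [0.501, 0.866, 0.0, -0.0]
wrist_force: [0.9, 0.1, 0.1]
opening: 0.0852
```

```bash
python3 -c "
from h import *
st()
go((.4255,-.348,.12,17.7))"
```

```text
time 1.8667
position [ 0.563  -0.0292  0.2313]
tool_rot [ 5.007e-01  8.656e-01  2.000e-04 -0.000e+00]
wrist_force [0.8936 0.1429 0.0662]
opening 0.0852
joint_pos [-0.451   0.2729  0.5205  1.7576 -0.1479  1.1498  0.6362]
yaw 29.91
[-0.2078 -0.2782  0.1112] roll 12.21
```

Emit:
step_arm([
  [-0.208, -0.278, 0.111],
  [-0.208, -0.278, 0.111],
  [-0.208, -0.278, 0.111],
  [-0.208, -0.278, 0.111],
  [-0.208, -0.278, 0.111],
  [-0.208, -0.278, 0.111],
  [-0.208, -0.278, 0.111],
  [-0.208, -0.278, 0.111],
  [-0.208, -0.278, 0.111],
  [-0.208, -0.278, 0.111],
], grip=[0, 0, 0, 0, 0, 0, 0, 0, 0, 0], roll=[12.2, 12.2, 12.2, 12.2, 12.2, 12.2, 12.2, 12.2, 12.2, 12.2])

```text
time: 2.7
position: [0.4202, -0.3526, 0.119]
tool_rot: [0.594, 0.804, -0.003, -0.001]
wrist_force: [-0.9, -0.5, 0.5]
opening: 0.0428
```

Emit:
step_arm([
  [0, 0, 0],
  [0, 0, 0],
  [0, 0, 0],
], grip=[0, 0, 0], roll=[0, 0, 0])

```text
time: 2.95
position: [0.4275, -0.3447, 0.1204]
tool_rot: [0.589, 0.808, 0.001, 0.0]
wrist_force: [0.3, 0.4, -0.7]
opening: 0.0431
```

```bash
python3 -c "
from h import *
st()
go((.4255,-.348,.01,17.7))
d=cam('side');d2=cam('top')
a=cv2.resize(d['frame'][200:350,290:440],(600,600),interpolation=2); cv2.imwrite('pics/c2.png',a)"
```

```text
time 2.95
position [ 0.4275 -0.3447  0.1204]
tool_rot [5.888e-01 8.083e-01 6.000e-04 1.000e-04]
wrist_force [ 0.344   0.3667 -0.6672]
opening 0.0431
joint_pos [ 0.0895  0.3993  0.6407  1.9115 -0.2968  0.9253  1.1851]
yaw 17.85
[-0.0026 -0.0031  0.1104] roll 0.15
```

View pics/c2.png

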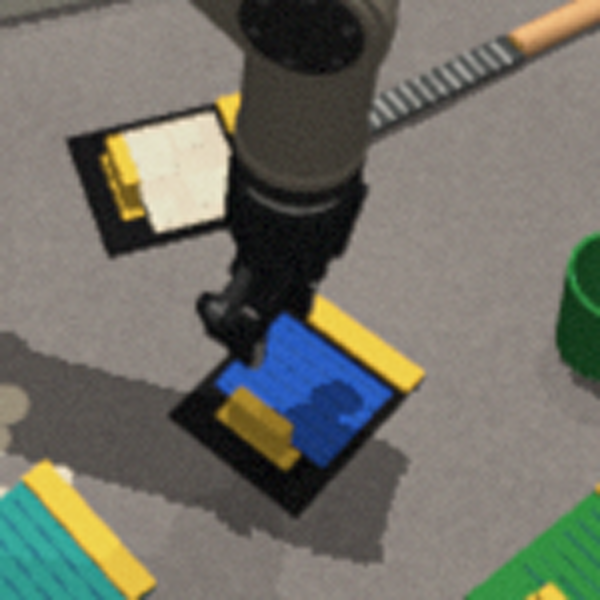

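The half-open gripper is above the tab, which sits at crop (258,430), with its jaws across the thin side. The fingers have no contact yet, so I descend part way.

Emit:
step_arm([
  [0, 0, 0.025],
  [0, 0, 0.05],
  [0, 0, 0.065],
  [0, 0, 0.075],
  [0, 0, 0.075],
  [0, 0, 0.075],
  [0, 0, 0.075],
], grip=[0, 0, 0, 0, 0, 0, 0], roll=[0, 0, 0, 0, 0, 0, 0])

```text
time: 3.63
position: [0.4271, -0.3466, 0.0463]
tool_rot: [0.59, 0.808, 0.0, 0.001]
wrist_force: [0.2, -0.6, 0.5]
opening: 0.0428
```

```bash
python3 -c "
from h import *
go((.4255,-.348,.01,17.7))
d=cam('side');
a=cv2.resize(d['frame'][230:350,290:410],(600,600),interpolation=2); cv2.imwrite('pics/c3.png',a)"
```

```text
yaw 17.72
[-0.0008 -0.002   0.0363] roll 0.02
```

View pics/c3.png

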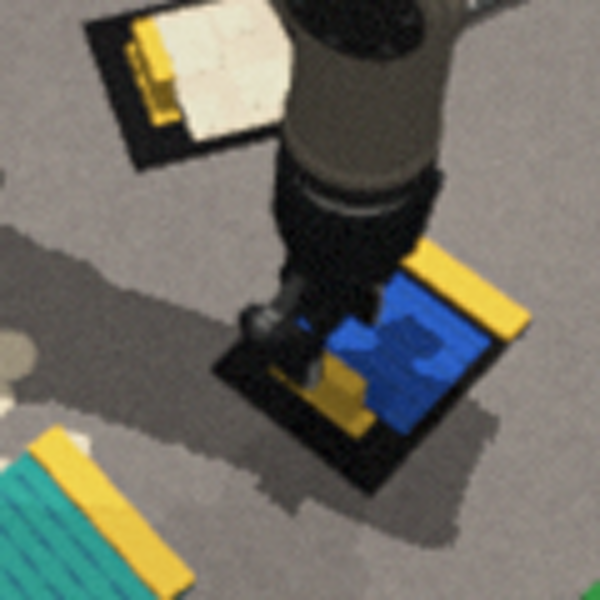

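The near finger at crop (310,380) stands behind the tab, roughly centred along it, and the far finger is on the blue side. I go down and close.

Emit:
step_arm([
  [0, -0.002, 0.012],
  [0, -0.002, 0.022],
  [0, -0.002, 0.03],
  [0, -0.002, 0.035],
  [0, -0.002, 0.035],
  [0, -0.002, 0.035],
], grip=[0, 0, 0, 0, 0, 0], roll=[0, 0, 0, 0, 0, 0])

```text
time: 4.18
position: [0.4238, -0.3467, 0.0097]
tool_rot: [0.59, 0.807, -0.0, -0.001]
wrist_force: [0.6, -0.6, 0.7]
opening: 0.0427
```

Emit:
step_arm([
  [0, 0, 0],
  [0, 0, 0],
  [0, 0, 0],
  [0, 0, 0],
  [0, 0, 0],
  [0, 0, 0],
  [0, 0, 0],
  [0, 0, 0],
], grip=[0.2, 0.4, 0.55, 0.65, 0.75, 1, 1, 1], roll=[0, 0, 0, 0, 0, 0, 0, 0])

```text
time: 4.85
position: [0.4245, -0.347, 0.0107]
tool_rot: [0.59, 0.807, 0.0, 0.0]
wrist_force: [-1.1, 1.1, 4.3]
opening: 0.0109
```

Emit:
step_arm([
  [0, 0, -0.005],
  [0, 0, -0.01],
  [0, 0, -0.02],
  [0, 0, -0.04],
  [0, 0, -0.07],
  [0, 0, -0.1],
  [0, 0, -0.12],
  [0, 0, -0.12],
], grip=[1, 1, 1, 1, 1, 1, 1, 1], roll=[0, 0, 0, 0, 0, 0, 0, 0])

```text
time: 5.52
position: [0.4265, -0.3491, 0.135]
tool_rot: [0.59, 0.807, 0.001, 0.004]
wrist_force: [1.0, -0.2, -3.0]
opening: 0.0109
```

```bash
python3 -c "
from h import *
st()
c,s=np.cos(np.radians(-14)),np.sin(np.radians(-14))
B=lambda x,y:(.599+c*x-s*y,.148+s*x+c*y)
print(B(-137,0) and B(-.137,0), B(.085,0))
go((.50,-.1,.15,0),(*B(-.147,0),.15,-14))
d=cam('side'); cv2.imwrite('pics/c4.png',d['frame'])
w=cloud(d); hsv=cv2.cvtColor(d['frame'],cv2.COLOR_BGR2HSV)
y=(hsv[...,0]>18)&(hsv[...,0]<32)&(hsv[...,1]>150)&(hsv[...,2]>90)&(w[...,2]>.08)&(w[...,2]<.2)&(abs(w[...,1]+.32)<.1)
q=w[y];print(len(q),q.mean(0));print(cv2.minAreaRect(q[:,:2].astype(np.float32)*1000))
"
```

```text
time 5.5167
position [ 0.4265 -0.3491  0.135 ]
tool_rot [5.901e-01 8.073e-01 5.000e-04 4.400e-03]
wrist_force [ 1.0386 -0.174  -3.0392]
opening 0.0109
joint_pos [ 0.081   0.3799  0.6579  1.9011 -0.2856  0.9452  1.18  ]
(np.float64(0.46606948550018845), np.float64(0.18114329969715448)) (np.float64(0.6814751367334597), np.float64(0.12743663887402823))
yaw 17.67
[ 0.215   0.1457 -0.0155] roll 17.67
[ 0.4984  0.1902 -0.0171] roll 31.67
298 [ 0.49767099 -0.34995944  0.1394353 ]
((491.7991943359375, -361.3415832519531), (126.92189025878906, 70.12150573730469), 29.574888229370117)
```

View pics/c4.png

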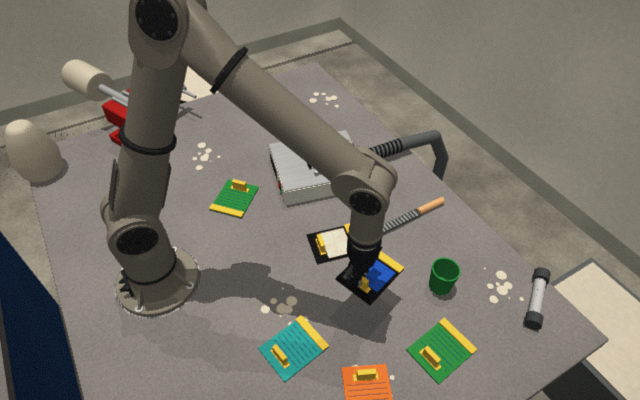

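The filter hangs cleanly from the tab at pixel (368,275), and nothing else moved. Next I carry it to the box.

Emit:
step_arm([
  [0.02, 0.013, -0.005],
  [0.05, 0.034, -0.01],
  [0.08, 0.054, -0.015],
  [0.11, 0.075, -0.02],
  [0.14, 0.095, -0.02],
  [0.17, 0.115, -0.02],
  [0.2, 0.135, -0.02],
  [0.23, 0.145, -0.02],
  [0.26, 0.15, -0.02],
  [0.29, 0.155, -0.02],
], grip=[1, 1, 1, 1, 1, 1, 1, 1, 1, 1], roll=[2, 4, 7, 10, 12, 15, 17, 19, 21, 23])

```text
time: 6.4
position: [0.4821, -0.0215, 0.1487]
tool_rot: [0.739, 0.673, -0.001, -0.001]
wrist_force: [0.0, -0.0, -2.8]
opening: 0.0112
```

```bash
python3 -c "
from h import *
st()
go((.456,.184,.15,-14))"
```

```text
time 6.4
position [ 0.4821 -0.0215  0.1487]
tool_rot [ 0.7394  0.6732 -0.0015 -0.001 ]
wrist_force [ 0.0346 -0.0294 -2.7709]
opening 0.0112
joint_pos [-0.6239  0.23    0.6646  2.0319 -0.1746  0.9383  0.0385]
yaw -5.37
[ 0.2022 -0.0452 -0.0013] roll 8.63
```

Emit:
step_arm([
  [0.03, -0.007, 0],
  [0.06, -0.014, 0],
  [0.09, -0.02, 0],
  [0.12, -0.027, 0],
  [0.15, -0.034, 0],
  [0.175, -0.04, 0],
  [0.19, -0.043, 0],
  [0.198, -0.045, 0],
  [0.2, -0.045, 0],
  [0.2, -0.045, 0],
], grip=[1, 1, 1, 1, 1, 1, 1, 1, 1, 1], roll=[1, 2, 3, 4, 5, 6, 7, 8, 8.6, 8.6])

```text
time: 7.23
position: [0.4563, 0.1799, 0.1491]
tool_rot: [0.787, 0.617, -0.001, -0.0]
wrist_force: [0.3, -1.4, -3.2]
opening: 0.0109
```

Emit:
step_arm([
  [0, 0, 0],
  [0, 0, 0],
  [0, 0, 0],
], grip=[1, 1, 1], roll=[0, 0, 0])

```text
time: 7.48
position: [0.4575, 0.1787, 0.1501]
tool_rot: [0.788, 0.616, -0.0, -0.0]
wrist_force: [-0.2, -0.3, -2.1]
opening: 0.011
```

```bash
cat > m.py <<'E'
from h import *
import sys
s=st()
for n in('top','side'):
    d=cam(n); w=cloud(d); hsv=cv2.cvtColor(d['frame'],cv2.COLOR_BGR2HSV)
    zf=s['position'][2]-.0107
    y=(hsv[...,0]>18)&(hsv[...,0]<32)&(hsv[...,1]>130)&(hsv[...,2]>70)&(np.hypot(w[...,0]-.6,w[...,1]-.15)<.25)&(w[...,2]>.06)
    l,k=cv2.connectedComponents(y.astype(np.uint8))
    for i in range(1,l):
        q=w[k==i]
        if len(q)>25: print(n,len(q),q.mean(0).round(4),cv2.minAreaRect(q[:,:2].astype(np.float32)*1000))
    y0,x0=(90,220) if n=='top' else (110,240)
    cv2.imwrite(f'pics/{n}_{sys.argv[1]}.png',cv2.resize(d['frame'][y0:y0+130,x0:x0+130],(400,400),interpolation=2))
import os
a=cv2.hconcat([cv2.imread(f'pics/{n}_{sys.argv[1]}.png') for n in('top','side')]); cv2.imwrite(f'pics/b_{sys.argv[1]}.png',a)
E
python3 m.py 1; python3 -c "
from h import *
go((.466,.181,.085,-14))"
```

```text
time 7.4833
position [0.4575 0.1787 0.1501]
tool_rot [ 7.881e-01  6.156e-01 -2.000e-04 -0.000e+00]
wrist_force [-0.1668 -0.3076 -2.0878]
opening 0.011
joint_pos [-0.9616  0.2311  0.5771  2.0125 -0.1552  0.9406 -0.5495]
top 174 [0.55   0.1397 0.1611] ((536.6008911132812, 131.15850830078125), (120.31382751464844, 66.79899597167969), 24.430206298828125)
side 177 [0.556  0.1501 0.1481] ((570.03173828125, 153.1381378173828), (123.44808197021484, 48.6664924621582), 75.8293228149414)
side 86 [0.4542 0.1644 0.1664] ((456.31292724609375, 171.82382202148438), (51.948265075683594, 16.441530227661133), 78.35112762451172)
yaw -13.99
[0.0038 0.0077 0.0653] roll 0.01
```

View pics/b_1.png

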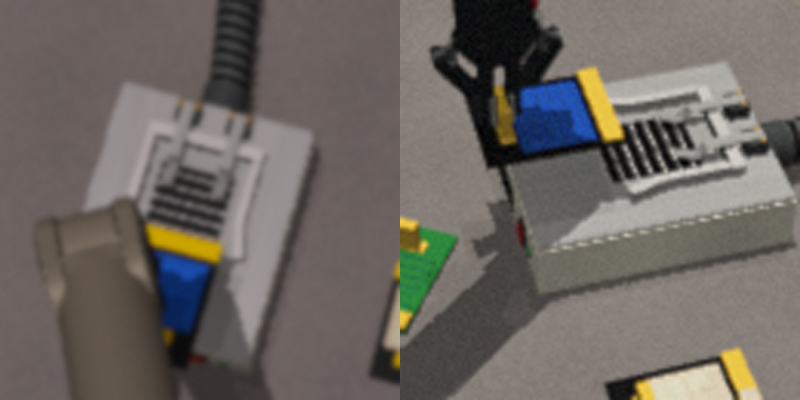

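Top crop: the bar at (185,240) lies ahead of the mouth, square with the guides. Side crop: the filter is held level above the seat, bar towards the stop. I lower it to just above the seat and then feel for contact.

Emit:
step_arm([
  [0.001, 0.002, 0.015],
  [0.002, 0.004, 0.03],
  [0.003, 0.006, 0.045],
  [0.004, 0.008, 0.055],
  [0.004, 0.008, 0.061],
  [0.004, 0.008, 0.064],
  [0.004, 0.008, 0.064],
  [0.004, 0.008, 0.064],
], grip=[1, 1, 1, 1, 1, 1, 1, 1], roll=[0, 0, 0, 0, 0, 0, 0, 0])

```text
time: 8.25
position: [0.4665, 0.1819, 0.0867]
tool_rot: [0.788, 0.616, 0.0, 0.0]
wrist_force: [-1.1, -0.3, -3.4]
opening: 0.0108
```

Emit:
step_arm([
  [0, 0, 0.001],
  [0, 0, 0.002],
  [0, 0, 0.003],
  [0, 0, 0.003],
], grip=[1, 1, 1, 1], roll=[0, 0, 0, 0])

```text
time: 8.58
position: [0.4662, 0.1819, 0.0834]
tool_rot: [0.787, 0.616, 0.0, -0.0]
wrist_force: [-0.2, 0.0, -2.6]
opening: 0.0111
```

```bash
python3 m.py 2; python3 -c "
from h import *
go((.466,.181,.081,-14))"
```

```text
time 8.5833
position [0.4662 0.1819 0.0834]
tool_rot [ 7.875e-01  6.163e-01  1.000e-04 -1.000e-04]
wrist_force [-0.1916  0.022  -2.5528]
opening 0.0111
joint_pos [-0.9064  0.3505  0.5371  2.0506 -0.2474  0.8019 -0.4653]
top 172 [0.56   0.1427 0.0938] ((544.2076416015625, 133.59600830078125), (112.74512481689453, 64.93299865722656), 24.02631950378418)
side 183 [0.5653 0.1529 0.0817] ((569.0968627929688, 160.05709838867188), (125.43042755126953, 28.518198013305664), 74.71819305419922)
side 74 [0.463  0.1666 0.098 ] ((464.5655822753906, 174.2366485595703), (53.41220474243164, 15.569657325744629), 77.93536376953125)
yaw -13.91
[-0.0009  0.      0.0024] roll 0.09
```

Emit:
step_arm([
  [0, 0, 0.001],
  [0, 0, 0.001],
  [0, 0, 0.002],
  [0, 0, 0.002],
], grip=[1, 1, 1, 1], roll=[0, 0, 0, 0])

```text
time: 9.02
position: [0.4661, 0.1818, 0.0811]
tool_rot: [0.788, 0.616, -0.0, -0.0]
wrist_force: [-0.0, 0.2, -2.5]
opening: 0.0107
```

Emit:
step_arm([
  [0, 0, 0.0005],
  [0, 0, 0.0005],
  [0, 0, 0.001],
  [0, 0, 0.001],
], grip=[1, 1, 1, 1], roll=[0, 0, 0, 0])

```text
time: 9.35
position: [0.4662, 0.1819, 0.0807]
tool_rot: [0.788, 0.616, 0.0, -0.0]
wrist_force: [-2.3, -0.0, 2.5]
opening: 0.0112
```

Seat contact is at TCP z 0.0807, as predicted. Tool +y is the sliding direction. I slide gently and watch the forces.

Emit:
step_arm([
  [0, 0.002, -0.0005],
  [0, 0.005, -0.0005],
  [0, 0.008, -0.0005],
  [0, 0.011, -0.0005],
  [0, 0.014, -0.0005],
  [0, 0.017, -0.0005],
  [0, 0.02, -0.0005],
  [0, 0.023, -0.0005],
  [0, 0.025, -0.0005],
  [0, 0.025, -0.0005],
], grip=[1, 1, 1, 1, 1, 1, 1, 1, 1, 1], roll=[0, 0, 0, 0, 0, 0, 0, 0, 0, 0])

```text
time: 10.18
position: [0.4912, 0.1755, 0.0808]
tool_rot: [0.788, 0.616, 0.0, 0.0]
wrist_force: [0.3, -0.4, -1.9]
opening: 0.0109
```

Emit:
step_arm([
  [0, 0.002, 0],
  [0, 0.004, 0],
  [0, 0.006, 0],
  [0, 0.008, 0],
  [0, 0.01, 0],
  [0, 0.01, 0],
], grip=[1, 1, 1, 1, 1, 1], roll=[0, 0, 0, 0, 0, 0])

```text
time: 10.68
position: [0.5008, 0.1732, 0.0808]
tool_rot: [0.788, 0.616, 0.0, 0.0]
wrist_force: [-0.3, -0.7, -3.4]
opening: 0.0112
```

```bash
python3 m.py 3
```

```text
time 10.6833
position [0.5008 0.1732 0.0808]
tool_rot [7.876e-01 6.161e-01 3.000e-04 3.000e-04]
wrist_force [-0.2719 -0.6518 -3.3525]
opening 0.0112
joint_pos [-0.8441  0.4035  0.5294  1.9855 -0.2738  0.8213 -0.4047]
top 147 [0.5937 0.1317 0.089 ] ((573.1463012695312, 122.15308380126953), (116.02479553222656, 61.880470275878906), 20.916479110717773)
top 27 [0.4942 0.1529 0.0905] ((494.2978210449219, 153.0834503173828), (17.421586990356445, 11.564566612243652), 85.98934173583984)
side 168 [0.6001 0.148  0.0794] ((603.482421875, 150.617919921875), (119.23987579345703, 27.317996978759766), 77.42779541015625)
side 77 [0.4978 0.1589 0.0947] ((506.7748718261719, 183.36328125), (92.5343017578125, 16.952438354492188), 70.82888793945312)
```

View pics/b_3.png

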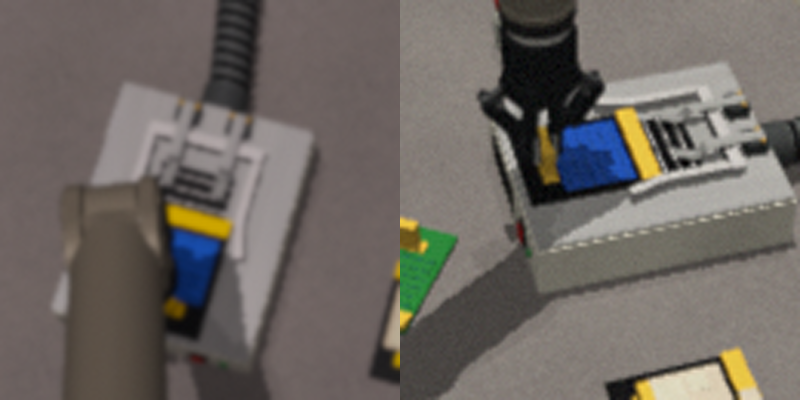

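The bar at top (200,222), side (637,145), is between the flares and about centred. I go on in small steps.

Emit:
step_arm([
  [0, 0.002, 0],
  [0, 0.004, 0],
  [0, 0.006, 0],
  [0, 0.008, 0],
  [0, 0.008, 0],
], grip=[1, 1, 1, 1, 1], roll=[0, 0, 0, 0, 0])

```text
time: 11.2
position: [0.5086, 0.1713, 0.0808]
tool_rot: [0.788, 0.616, 0.0, 0.0]
wrist_force: [0.4, -0.3, -2.7]
opening: 0.011
```

Emit:
step_arm([
  [0, 0.002, 0],
  [0, 0.004, 0],
  [0, 0.006, 0],
  [0, 0.008, 0],
  [0, 0.008, 0],
], grip=[1, 1, 1, 1, 1], roll=[0, 0, 0, 0, 0])

```text
time: 11.62
position: [0.5164, 0.1693, 0.0809]
tool_rot: [0.788, 0.616, 0.0, 0.0]
wrist_force: [0.4, -0.1, -1.7]
opening: 0.011
```

Emit:
step_arm([
  [0, 0.002, 0],
  [0, 0.004, 0],
  [0, 0.006, 0],
  [0, 0.008, 0],
  [0, 0.008, 0],
], grip=[1, 1, 1, 1, 1], roll=[0, 0, 0, 0, 0])

```text
time: 12.03
position: [0.5241, 0.1674, 0.0808]
tool_rot: [0.788, 0.616, 0.0, 0.0]
wrist_force: [-0.6, -0.1, -3.0]
opening: 0.0106
```

Emit:
step_arm([
  [0, 0.002, 0],
  [0, 0.004, 0],
  [0, 0.006, 0],
  [0, 0.006, 0],
  [0, 0.006, 0],
], grip=[1, 1, 1, 1, 1], roll=[0, 0, 0, 0, 0])

```text
time: 12.45
position: [0.5298, 0.1661, 0.0808]
tool_rot: [0.788, 0.616, 0.0, 0.0]
wrist_force: [0.1, -0.2, -3.0]
opening: 0.0111
```

Emit:
step_arm([
  [0, 0.002, 0],
  [0, 0.004, 0],
  [0, 0.005, 0],
  [0, 0.005, 0],
], grip=[1, 1, 1, 1], roll=[0, 0, 0, 0])

```text
time: 12.78
position: [0.5301, 0.166, 0.0807]
tool_rot: [0.787, 0.617, -0.003, -0.003]
wrist_force: [-11.2, 1.1, 7.9]
opening: 0.0109
```

Emit:
step_arm([
  [0, 0.002, 0],
  [0, 0.004, 0],
  [0, 0.005, 0],
  [0, 0.005, 0],
], grip=[1, 1, 1, 1], roll=[0, 0, 0, 0])

```text
time: 13.12
position: [0.5326, 0.1658, 0.0807]
tool_rot: [0.787, 0.617, -0.005, -0.005]
wrist_force: [-17.7, 2.9, 13.2]
opening: 0.0112
```

Contact is at front x ≈ 42 mm, where the clips' ramps should catch the bar. Part of the load is me pressing down on the seat, so I ease up 1 mm and recheck.

Emit:
step_arm([
  [0, 0, -0.001],
  [0, 0, -0.001],
  [0, 0, -0.001],
], grip=[1, 1, 1], roll=[0, 0, 0])

```text
time: 13.37
position: [0.5337, 0.1655, 0.0811]
tool_rot: [0.787, 0.617, -0.004, -0.004]
wrist_force: [-12.6, 1.7, 5.7]
opening: 0.0111
```

```bash
python3 m.py 4; python3 -c "
from h import *
print(env.state()['wrist_torque'])"
```

```text
time 13.3667
position [0.5337 0.1655 0.0811]
tool_rot [ 0.7871  0.6168 -0.0039 -0.0042]
wrist_force [-12.5812   1.7376   5.7307]
opening 0.0111
joint_pos [-0.7824  0.455   0.5193  1.9089 -0.2977  0.8639 -0.3505]
top 120 [0.622  0.1222 0.1   ] ((589.5812377929688, 134.335205078125), (70.09484100341797, 107.46873474121094), 73.68523406982422)
top 30 [0.5267 0.1463 0.0955] ((523.1585693359375, 142.73773193359375), (23.709274291992188, 19.15087127685547), 34.39345932006836)
side 133 [0.6317 0.1407 0.0801] ((635.5057373046875, 140.63812255859375), (113.37516021728516, 26.211191177368164), 77.06523132324219)
side 79 [0.5302 0.1506 0.098 ] ((532.4713134765625, 158.3577880859375), (53.4051399230957, 15.69384765625), 77.55377197265625)
[ 0.49556168  2.03490662 -0.01009748]
```

View pics/b_4.png

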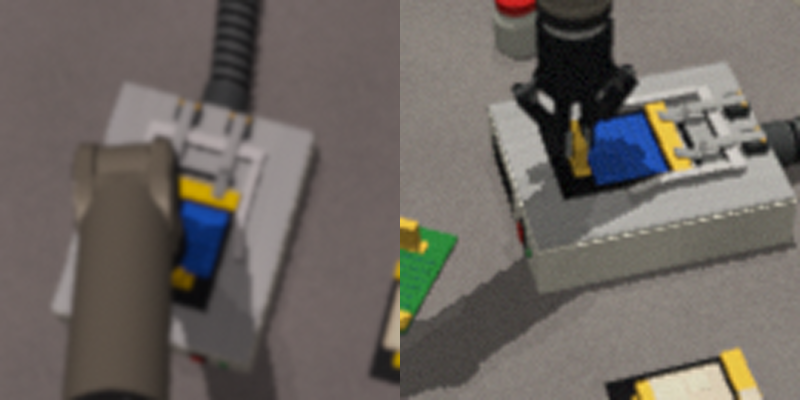

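The bar at side crop (668,137) now has both clip tips resting over it and is square in the guides. Easing up cut the load and the filter advanced. I continue gently.

Emit:
step_arm([
  [0, 0.001, -0.0005],
  [0, 0.002, -0.0005],
  [0, 0.003, -0.0008],
  [0, 0.003, -0.0008],
], grip=[1, 1, 1, 1], roll=[0, 0, 0, 0])

```text
time: 13.8
position: [0.5363, 0.1648, 0.0815]
tool_rot: [0.787, 0.617, -0.004, -0.004]
wrist_force: [-12.3, 2.4, 4.0]
opening: 0.011
```

Emit:
step_arm([
  [0, 0.001, 0],
  [0, 0.002, 0],
  [0, 0.003, 0],
  [0, 0.003, 0],
], grip=[1, 1, 1, 1], roll=[0, 0, 0, 0])

```text
time: 14.13
position: [0.5384, 0.1643, 0.0815]
tool_rot: [0.787, 0.617, -0.005, -0.005]
wrist_force: [-13.8, 2.1, 5.2]
opening: 0.0108
```

Emit:
step_arm([
  [0, 0.001, 0],
  [0, 0.002, 0],
  [0, 0.003, 0],
  [0, 0.004, 0],
  [0, 0.005, 0],
  [0, 0.005, 0],
], grip=[1, 1, 1, 1, 1, 1], roll=[0, 0, 0, 0, 0, 0])

```text
time: 14.63
position: [0.5417, 0.1637, 0.0814]
tool_rot: [0.787, 0.617, -0.006, -0.006]
wrist_force: [-17.3, 3.6, 8.6]
opening: 0.0109
```

Emit:
step_arm([
  [0, 0.001, 0],
  [0, 0.002, 0],
  [0, 0.003, 0],
  [0, 0.003, 0],
], grip=[1, 1, 1, 1], roll=[0, 0, 0, 0])

```text
time: 14.97
position: [0.5437, 0.1633, 0.0814]
tool_rot: [0.787, 0.617, -0.007, -0.007]
wrist_force: [-20.7, 4.8, 10.8]
opening: 0.0107
```

Emit:
step_arm([
  [0, 0, -0.0008],
  [0, 0, -0.0015],
  [0, 0, -0.0015],
], grip=[1, 1, 1], roll=[0, 0, 0])

```text
time: 15.22
position: [0.5442, 0.163, 0.0823]
tool_rot: [0.787, 0.617, -0.006, -0.006]
wrist_force: [-15.5, 3.6, 3.6]
opening: 0.0112
```

```bash
python3 -c "
from h import *
s=st(); r=R.from_quat(s['tool_rot']).inv(); print(r.apply(s['wrist_force']),r.apply(s['wrist_torque']),R.from_quat(s['tool_rot']).as_matrix())"
```

```text
time 15.2167
position [0.5442 0.163  0.0823]
tool_rot [ 0.7868  0.6171 -0.0063 -0.0064]
wrist_force [-15.528    3.5732   3.6363]
opening 0.0112
joint_pos [-0.763   0.4715  0.5163  1.8807 -0.3039  0.8835 -0.3351]
[ -0.23592866 -15.99417048  -3.35257305] [3.037899   0.16670883 0.03674558] [[ 0.23820901  0.97105239 -0.01771206]
 [ 0.97121183 -0.23820664  0.00227406]
 [-0.0020109  -0.01774387 -0.99984054]]
```

Emit:
step_arm([
  [0, 0.001, -0.0003],
  [0, 0.002, -0.0006],
  [0, 0.003, -0.001],
  [0, 0.003, -0.001],
], grip=[1, 1, 1, 1], roll=[0, 0, 0, 0])

```text
time: 15.55
position: [0.5453, 0.1627, 0.0827]
tool_rot: [0.787, 0.617, -0.008, -0.008]
wrist_force: [-18.7, 4.6, 5.1]
opening: 0.0111
```

Emit:
step_arm([
  [0, 0.001, -0.0002],
  [0, 0.002, -0.0004],
  [0, 0.003, -0.0006],
  [0, 0.003, -0.0006],
], grip=[1, 1, 1, 1], roll=[0, 0, 0, 0])

```text
time: 15.88
position: [0.5553, 0.1592, 0.0838]
tool_rot: [0.787, 0.616, -0.003, -0.002]
wrist_force: [-3.2, 0.0, -9.0]
opening: 0.0108
```

It climbed the ramp and now rides under the noses, with the front about 18 mm short. I lower again so that I'm not lifting against the clips.

Emit:
step_arm([
  [0, 0, 0.001],
  [0, 0, 0.002],
  [0, 0, 0.0025],
  [0, 0, 0.0025],
], grip=[1, 1, 1, 1], roll=[0, 0, 0, 0])

```text
time: 16.22
position: [0.558, 0.1587, 0.0827]
tool_rot: [0.788, 0.616, -0.001, -0.0]
wrist_force: [-3.8, 1.0, -7.7]
opening: 0.011
```

Emit:
step_arm([
  [0, 0.001, 0],
  [0, 0.002, 0],
  [0, 0.003, 0],
  [0, 0.004, 0],
  [0, 0.004, 0],
], grip=[1, 1, 1, 1, 1], roll=[0, 0, 0, 0, 0])

```text
time: 16.63
position: [0.5627, 0.158, 0.0833]
tool_rot: [0.788, 0.616, 0.0, 0.0]
wrist_force: [-3.2, 0.5, -9.1]
opening: 0.0108
```

Emit:
step_arm([
  [0, 0, 0.001],
  [0, 0, 0.0015],
  [0, 0, 0.002],
  [0, 0, 0.002],
], grip=[1, 1, 1, 1], roll=[0, 0, 0, 0])

```text
time: 16.97
position: [0.5628, 0.158, 0.0815]
tool_rot: [0.788, 0.616, 0.0, 0.0]
wrist_force: [-2.4, 1.9, -6.3]
opening: 0.0108
```

Emit:
step_arm([
  [0, 0.001, 0],
  [0, 0.002, 0],
  [0, 0.002, 0],
  [0, 0.002, 0],
], grip=[1, 1, 1, 1], roll=[0, 0, 0, 0])

```text
time: 17.3
position: [0.5637, 0.1579, 0.0814]
tool_rot: [0.787, 0.616, -0.0, -0.001]
wrist_force: [-5.8, 0.9, -4.8]
opening: 0.011
```

Emit:
step_arm([
  [0, 0.001, 0],
  [0, 0.002, 0],
  [0, 0.003, 0],
  [0, 0.003, 0],
], grip=[1, 1, 1, 1], roll=[0, 0, 0, 0])

```text
time: 17.63
position: [0.5689, 0.1568, 0.0819]
tool_rot: [0.788, 0.616, 0.002, 0.001]
wrist_force: [0.2, -0.1, -6.4]
opening: 0.0108
```

Emit:
step_arm([
  [0, 0.001, 0],
  [0, 0.002, 0],
  [0, 0.002, 0],
  [0, 0.002, 0],
], grip=[1, 1, 1, 1], roll=[0, 0, 0, 0])

```text
time: 17.97
position: [0.5691, 0.1567, 0.0813]
tool_rot: [0.787, 0.616, 0.0, -0.0]
wrist_force: [-3.2, 2.1, -4.7]
opening: 0.0109
```

The force fell to zero with a forward jump, so the clips have probably snapped down. I continue in small steps to the stop.

Emit:
step_arm([
  [0, 0.001, 0],
  [0, 0.002, 0],
  [0, 0.002, 0],
  [0, 0.002, 0],
], grip=[1, 1, 1, 1], roll=[0, 0, 0, 0])

```text
time: 18.3
position: [0.5706, 0.1562, 0.0812]
tool_rot: [0.787, 0.616, -0.0, -0.0]
wrist_force: [-5.2, 1.8, -2.9]
opening: 0.0107
```

Emit:
step_arm([
  [0, 0.0005, 0],
  [0, 0.001, 0],
  [0, 0.001, 0],
  [0, 0.001, 0],
], grip=[1, 1, 1, 1], roll=[0, 0, 0, 0])

```text
time: 18.63
position: [0.5716, 0.1558, 0.0812]
tool_rot: [0.787, 0.616, -0.0, -0.0]
wrist_force: [-4.6, 2.1, -3.5]
opening: 0.011
```

Emit:
step_arm([
  [0, 0.0005, 0],
  [0, 0.001, 0],
  [0, 0.001, 0],
  [0, 0.001, 0],
], grip=[1, 1, 1, 1], roll=[0, 0, 0, 0])

```text
time: 18.97
position: [0.5727, 0.1555, 0.0812]
tool_rot: [0.787, 0.616, -0.0, -0.0]
wrist_force: [-4.7, 1.6, -4.3]
opening: 0.0112
```

Emit:
step_arm([
  [0, 0.0005, 0],
  [0, 0.001, 0],
  [0, 0.001, 0],
  [0, 0.001, 0],
], grip=[1, 1, 1, 1], roll=[0, 0, 0, 0])

```text
time: 19.3
position: [0.5732, 0.1553, 0.0811]
tool_rot: [0.787, 0.616, -0.001, -0.001]
wrist_force: [-5.7, 1.9, -3.7]
opening: 0.0108
```

Emit:
step_arm([
  [0, 0.0005, 0],
  [0, 0.001, 0],
  [0, 0.001, 0],
  [0, 0.001, 0],
], grip=[1, 1, 1, 1], roll=[0, 0, 0, 0])

```text
time: 19.63
position: [0.5732, 0.1553, 0.0811]
tool_rot: [0.787, 0.616, -0.001, -0.001]
wrist_force: [-8.8, 2.2, -1.7]
opening: 0.0107
```

Emit:
step_arm([
  [0, 0.0005, 0],
  [0, 0.001, 0],
  [0, 0.001, 0],
  [0, 0.001, 0],
], grip=[1, 1, 1, 1], roll=[0, 0, 0, 0])

```text
time: 19.97
position: [0.5731, 0.1553, 0.081]
tool_rot: [0.787, 0.617, -0.002, -0.002]
wrist_force: [-10.9, 1.4, 1.8]
opening: 0.0112
```

Motion stopped at TCP (0.5732, 0.1553), 0.7 mm from the predicted home position, while the push rose from 5.7 to 8.8 to 10.9 N. That is the stop. I ease the push and look before letting go.

Emit:
step_arm([
  [0, -0.001, 0],
  [0, -0.002, 0],
  [0, -0.002, 0],
], grip=[1, 1, 1], roll=[0, 0, 0])

```text
time: 20.22
position: [0.5732, 0.1553, 0.0812]
tool_rot: [0.787, 0.616, -0.0, -0.0]
wrist_force: [-5.6, 1.9, -2.7]
opening: 0.0111
```

```bash
python3 - <<'E'
from h import *
st()
d=cam('side'); w=cloud(d)
cv2.imwrite('pics/s5.png',cv2.resize(d['frame'][120:200,270:370],(800,640),interpolation=2)[:600])
E
```

```text
time 20.2167
position [0.5732 0.1553 0.0812]
tool_rot [ 7.874e-01  6.164e-01 -4.000e-04 -5.000e-04]
wrist_force [-5.5851  1.859  -2.7002]
opening 0.0111
joint_pos [-0.7271  0.5062  0.5138  1.8312 -0.3133  0.8864 -0.3086]
```

View pics/s5.png

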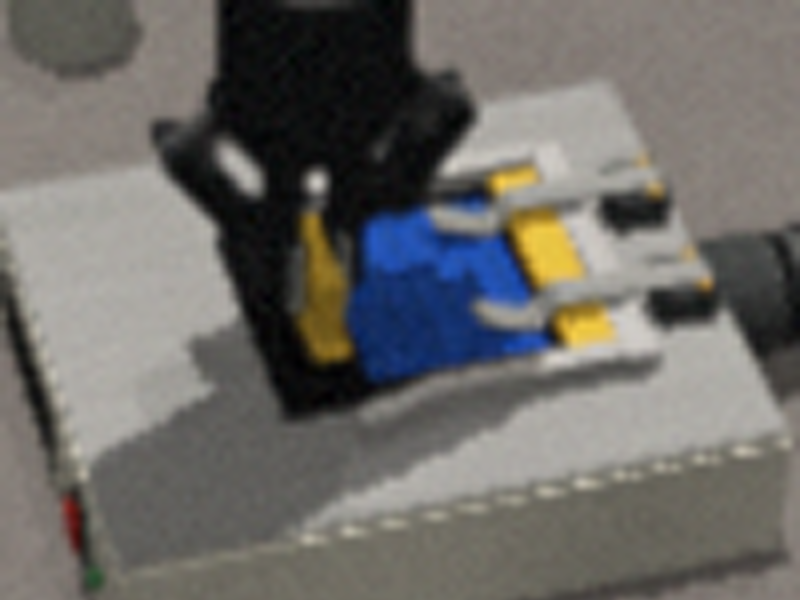

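Both clips lie down on the blue face behind the bar, noses at (480,220) and (530,310), and the yellow bar is flush against the stop. Now I let go and lift.

Emit:
step_arm([
  [0, -0.001, 0],
  [0, -0.0015, 0],
  [0, -0.0015, 0],
  [0, -0.0015, 0],
  [0, -0.0015, 0],
  [0, -0.0015, 0],
  [0, -0.0015, 0],
  [0, -0.0015, 0],
  [0, -0.0015, 0],
], grip=[1, 1, 0.7, 0.5, 0.3, 0.1, 0, 0, 0], roll=[0, 0, 0, 0, 0, 0, 0, 0, 0])

```text
time: 21.02
position: [0.573, 0.1555, 0.0815]
tool_rot: [0.788, 0.616, 0.0, 0.0]
wrist_force: [0.0, -0.8, 0.3]
opening: 0.0427
```

Emit:
step_arm([
  [0, 0, -0.005],
  [0, 0, -0.015],
  [0, 0, -0.035],
  [0, 0, -0.06],
  [0, -0.02, -0.09],
  [0, -0.05, -0.12],
  [0, -0.08, -0.15],
  [0, -0.1, -0.15],
  [0, -0.12, -0.15],
  [0, -0.12, -0.15],
], grip=[0, 0, 0, 0, 0, 0, 0, 0, 0, 0], roll=[0, 0, 0, 0, 0, 0, 0, 0, 0, 0])

```text
time: 21.85
position: [0.4529, 0.1859, 0.2325]
tool_rot: [0.786, 0.618, 0.001, -0.002]
wrist_force: [0.2, -0.7, -0.3]
opening: 0.0424
```

```bash
python3 - <<'E'
from h import *
st()
d=cam('side'); w=cloud(d); t=cam('top'); wt=cloud(t)
c,s=np.cos(np.radians(-14)),np.sin(np.radians(-14))
hsv=cv2.cvtColor(d['frame'],cv2.COLOR_BGR2HSV)
y=(hsv[...,0]>18)&(hsv[...,0]<32)&(hsv[...,1]>130)&(np.hypot(w[...,0]-.65,w[...,1]-.13)<.08)
q=w[y]; p=q[:,:2]-[.599,.148]; bx=c*p[:,0]+s*p[:,1]; print('bar box x 5/50/95%',np.nanpercentile(bx,[5,50,95]).round(4),np.nanmedian(q[:,2]))
a=cv2.resize(d['frame'][120:200,270:370],(480,384),interpolation=2)
b=cv2.resize(t['frame'][100:220,220:320],(320,384),interpolation=2)
cv2.imwrite('pics/s6.png',cv2.hconcat([a,b]))
E
```

```text
time 21.85
position [0.4529 0.1859 0.2325]
tool_rot [ 7.864e-01  6.177e-01  6.000e-04 -1.800e-03]
wrist_force [ 0.1586 -0.7257 -0.3468]
opening 0.0424
joint_pos [-0.9989  0.1212  0.574   1.9191 -0.0772  1.1215 -0.6337]
bar box x 5/50/95% [-0.0238  0.0725  0.0837] 0.08023584500963588
```

View pics/s6.png

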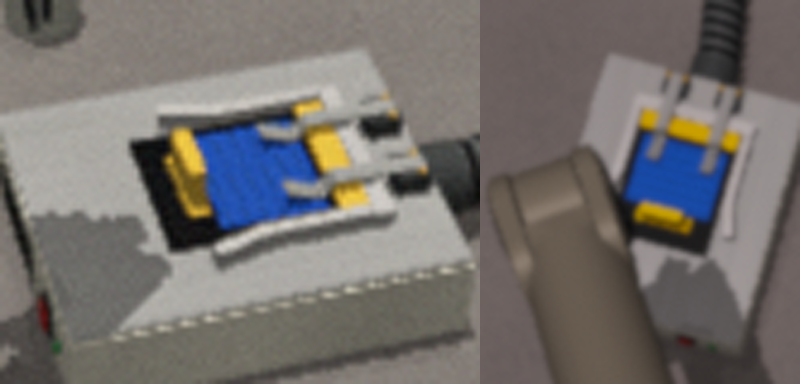

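The filter sits square and flush against the stop, with both clips down behind the bar at (275,132) and (300,188). The leading edge measures x ≈ 84 mm against the stop at 85, and the arm is clear with zero wrist force.

```bash
python3 -c "
from cell import job
print(job.hand_in())"
```

```text
the job is handed in; nothing more can be done
None
```

The clean blue filter is fitted and the job is handed in, at about 22 s of the 67 s allowed. I gripped it by the yellow tab, laid it on the steel top and slid it in bar first under both clips until it met the stop. Then I let go and moved the arm clear.

**Forces:**
- The wrist push peaked at about 21 N along the slide while the bar climbed the clip ramps. That is above the 7 to 16 N quoted, because I was also pressing the filter onto the seat. I eased up when I saw it.
- The reading is at the wrist, so the total contact force on the box was not measured directly. I believe it stayed under 45 N.
- The final push at the stop read about 11 N in all, of which roughly 5 N was sliding friction.

**Last checks:**
- **Position:** motion stopped 0.7 mm from the predicted home position. In the final image the leading edge measured x ≈ 84 mm against the stop at 85 mm, within the camera's accuracy.
- **Clips:** in the final pictures both lie on the blue face behind the bar. I saw this only in the images, since the clip angles can't be read.
- **Arm:** the gripper is clear and the wrist force is about zero.
- **Other objects:** I only worked near the filter and the box, but I did not measure the other things on the bench again at the end.

No check failed.

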